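# Touch off the blower casing at its three pads

### The arm

A 6-joint arm with a two-finger parallel gripper is mounted at the origin on the work surface. World frame = base frame: x ahead of the robot, y to its left, z up, the work surface at z = 0. Lengths are in m, angles in rad, forces in N, time in s.
With the tool pointing down it reaches from about 0.3 to 0.825 m from the base axis. Payload 5.4 kg.
Tool frame: the origin (TCP) lies midway between the tips of the shut fingers; the grasp point (between the pads) lies 19 mm behind it; z points along the fingers, y is the direction in which the jaws open and shut (so a half turn about z gives the same grasp; the last joint's range is limited). The gripper opens to 92 mm and grips with 3 to 60 N. Pads are 20 mm wide; open, the fingers measure 128 mm over their backs; the gripper's body (75 mm by 189 mm) begins 69 mm behind the grasp point.
Start: joints at [-1.438, 0.158, 1.597, -0, 1.386, -0.21], TCP at [0.193, -0.542, 0.215] pointing down, gripper open.
Joint ranges: [-2.91, 2.91], [-0.94, 2.29], [0.18, 2.7], [-1.29, 4.43], [0.17, 2.64], [-3, 3]. Speed limits (rad/s): [2.57, 2.57, 3.14, 3.14, 3.14, 3.14].

### API

Orientations are given as a rotation vector (axis times angle).
In Python, from workcell import bot, effector, imaging, ticket, finder gives the robot as it stands. The module is installed in compiled form; this text tells all that it offers. Calls block until the motion is done:
- bot.move_to(position, orientation): joint-space move of the TCP to a pose.
- bot.move_straight(position, rot=None, v=0.15, stop_force=None): straight line of the TCP; rot=None keeps the orientation; v is the mean speed in m/s. With stop_force (N) it stops when the force on the tool has changed by that much, and returns True; else False.
- bot.move_j(angles): joint-space move.
- effector.open_gripper() and effector.clamp(f_grip=None): open the fingers fully, or close them until they stop; f_grip is the grip in N (None keeps the last).
- bot.hold(seconds).
- bot.solve_ik(position, orientation): joint angles nearest the present ones, or None.
- imaging.get_image(name): name is "scene" or "top"; returns (picture, depth): 480x640x3 uint8, blue, green, red; 480x640 float32, m along the optical axis (not along the pixel's ray), 0 where there is no reading.
- imaging.camera_info(name): a dict with "mtx" (3x3 intrinsics, pixels), "pose" (4x4, takes a point from camera to world coordinates). Camera axes: x right, y down, z forward; pixel columns grow to the right and rows downward; lengths in m; the calibration is good to about 2 mm. A picture is of the moment at which its call begins. camera_info takes no time and is no camera call.
A pose or a line that the arm cannot do raises bot.IKError and nothing moves.
- ticket.sign_off(): hands the job in, once; it reports no verdict.
Trained networks look in the newest picture that a camera, given by its name, has taken for a name from the list of things; names that differ only in an ending like _2 or _b are one class to them, and where a whole thing is asked for, a point or a joint stands for the part that bears it (a point fixed in the world has none). Each returns a list of dicts, best first, with "confidence" (0 to 1); they miss things now and then, are a little off and sometimes report something else, mostly with a low value. They report only what shows in the picture. A call takes as long as a camera call.
- finder.search_frame(camera, name): "extent" ([left, top, width, height] in pixels, round what is visible of it).
- finder.pinpoint(camera, name): "centre" ([column, row] in pixels: a listed point, or the origin of a listed thing).
Readings, each from a call of its own:
- bot.current_time(): time.
- bot.current_q(): joint angles.
- bot.current_joint_velocities(): joint speeds.
- bot.current_joint_efforts(): joint torques, N m.
- bot.current_position(): TCP position.
- bot.current_orientation(): TCP orientation.
- bot.current_wrist_force(): force on the tool from outside, world axes, zero at the start.
- bot.current_moment(): the same for the moment, N m.
- bot.current_opening(): finger opening in m.
Only numpy, scipy, OpenCV 4.12 (cv2) and the standard library are available. Lean on these libraries where they do the work, as an engineer would, in place of code of your own. Each camera call takes 0.05 s, during which the arm holds its last target. There are 200 camera calls.

### The job

Before its face is machined, touch off the snail-shaped blower casing, the casting with the outlet spout: with the fingers shut, gently touch the middle of the top of each of its three bright round pads, starting with the pad at the root of the spout and going on clockwise as seen from above. Do not shift the casing, do not touch the round cover without a spout, and finish with the fingers clear above.

Things in the scene. Friction and masses are not known exactly. Their poses are not given: they have to be found in the camera images.
- pad1: First pad, at the root of the spout: a bright, flat, round, rigid machined pad, 36 mm across, 14 mm proud of the casing's dark upper face. Origin: centre of its flat top; z up. The casing is a dark cast-iron disc, 216 mm across, 42 mm thick (48 mm at the 80 mm wide round inlet in its middle), about 4 kg, lying loose and flat on one of two timber blocks of unequal height, turned any way.
- pad2: Second pad: next clockwise from the first, seen from above; the same shape, origin at the centre of its flat top, z up. The three pads stand 126 mm apart, 73 mm from the disc's centre, their tops 56 mm above the casing's underside.
- pad3: Third pad: next clockwise from the second, seen from above; the same shape, origin at the centre of its flat top, z up. The casing's rectangular spout, 78 mm wide, leaves one side of the disc, by the first pad, and ends in a flange 104 mm wide and 50 mm high, 154 mm out from the disc's centre.
- cover: Not to be touched: a plain round dark cast cover, 216 mm across, 42 mm thick, with the same inlet and the same three pads (tops 56 mm above its underside) but no spout, lying loose on the other timber block. Origin: centre of its underside; z up.

How it is judged:
On the way, in this order (a step that is already met when the one before it is completed fails the run):
1. the fingers touch the top of the pad at the root of the spout, within 25 mm of its centre (contact force between the fingers and pad1 above 0.5 N and horizontal distance between the grasp point and pad1 below 0.025 m and z of the grasp point in the frame of pad1 above 0.008 m), for 0.05 s.
2. then the top of the next pad clockwise, likewise (contact force between the fingers and pad2 above 0.5 N and horizontal distance between the grasp point and pad2 below 0.025 m and z of the grasp point in the frame of pad2 above 0.008 m), for 0.05 s.
3. then the top of the third pad, likewise (contact force between the fingers and pad3 above 0.5 N and horizontal distance between the grasp point and pad3 below 0.025 m and z of the grasp point in the frame of pad3 above 0.008 m), for 0.05 s.
At the end, for the whole second after the job is handed in: All three pads touched in order; the casing lies flat (within 0.1 rad), its pads within 10 mm of where they were, the round cover within 10 mm of where it was, and the grasp point between the fingers is at least 30 mm above the pads' height (distance of each of pad1, pad2, pad3, cover from where it was at the start of the episode below 0.01 m and z of the grasp point in the frame of pad1 above 0.03 m and angle between pad1's own z axis and vertical below 0.1 rad).
It fails at once if pressing harder than 60 N on pad 1 (contact force between the fingers and pad1 above 60 N).
It fails at once if pressing harder than 60 N on pad 2 (contact force between the fingers and pad2 above 60 N).
It fails at once if pressing harder than 60 N on pad 3 (contact force between the fingers and pad3 above 60 N).
It fails at once if the fingers touch the round cover (contact force between the fingers and cover above 1 N).
It fails at once if the casing is shifted by more than 10 mm (distance of any of pad1, pad2, pad3 from where it was at the start of the episode above 0.01 m).
It also fails if it takes over 42 s, if anything falls off the work surface, if the arm or the gripper's body presses on something with over 40 N, if the wrist force passes 120 N, or if a joint passes its speed limit or range.

## Working session

There is one attempt and no reset: what is moved stays moved. The work goes in short steps, each a Python script; the robot and the scene stay as the last script left them, time stands still between calls to the robot, and variables do not carry over. Pictures are saved under pics/ and viewed, about 8 in all and at most 12, crops included, and the job is handed in when it is done.

```bash
mkdir -p pics; cat > h.py <<'E'
import numpy as np, cv2
from workcell import bot, effector, imaging, ticket, finder
def world(cam,depth,c,r,d=None):
    i=imaging.camera_info(cam); K=i["mtx"]; T=np.array(i["pose"])
    if d is None:
        w=depth[int(r)-2:int(r)+3,int(c)-2:int(c)+3]; d=np.median(w[w>0])
    p=np.linalg.inv(K)@[c,r,1]*d
    return T[:3,:3]@p+T[:3,3]
E
python3 - <<'E'
from h import *
for cam in ("top","scene"):
    im,d=imaging.get_image(cam); cv2.imwrite(f"pics/{cam}0.png",im); np.save(f"{cam}0.npy",d)
    print(cam,np.round(imaging.camera_info(cam)["pose"],3).tolist())
    for n in ("pad1","pad2","pad3","cover"):
        for x in finder.pinpoint(cam,n)[:4]:
            c,r=x["centre"]
            try: print(n,round(x["confidence"],2),np.round([c,r]),np.round(world(cam,d,c,r),3))
            except Exception as e: print(n,x,e)
print(bot.current_time())
E
```

```text
top [[0.027, -0.99, 0.137, 0.412], [-1.0, -0.028, -0.006, 0.012], [0.01, -0.137, -0.991, 1.169], [0.0, 0.0, 0.0, 1.0]]
pad1 0.83 [421. 297.] [ 0.457 -0.178  0.126]
pad1 0.77 [401. 232.] [ 0.573 -0.141  0.127]
pad1 0.52 [467. 247.] [ 0.55  -0.262  0.126]
pad2 0.83 [421. 297.] [ 0.457 -0.178  0.126]
pad2 0.77 [401. 232.] [ 0.573 -0.141  0.127]
pad2 0.52 [467. 247.] [ 0.55  -0.262  0.126]
pad3 0.83 [421. 297.] [ 0.457 -0.178  0.126]
pad3 0.77 [401. 232.] [ 0.573 -0.141  0.127]
pad3 0.52 [467. 247.] [ 0.55  -0.262  0.126]
cover 0.69 [240. 240.] [0.551 0.153 0.123]
scene [[-0.84, 0.401, -0.365, 0.906], [0.542, 0.61, -0.578, 0.527], [-0.009, -0.683, -0.73, 0.843], [0.0, 0.0, 0.0, 1.0]]
pad1 0.72 [266. 212.] [ 0.587 -0.135  0.126]
pad1 0.71 [253. 172.] [ 0.552 -0.253  0.125]
pad1 0.58 [312. 177.] [ 0.459 -0.172  0.126]
pad2 0.72 [266. 212.] [ 0.587 -0.135  0.126]
pad2 0.71 [253. 172.] [ 0.552 -0.253  0.125]
pad2 0.58 [312. 177.] [ 0.459 -0.172  0.126]
pad3 0.72 [266. 212.] [ 0.587 -0.135  0.126]
pad3 0.71 [253. 172.] [ 0.552 -0.253  0.125]
pad3 0.58 [312. 177.] [ 0.459 -0.172  0.126]
cover 0.77 [371. 329.] [0.576 0.181 0.12 ]
0.5
```

View pics/top0.png

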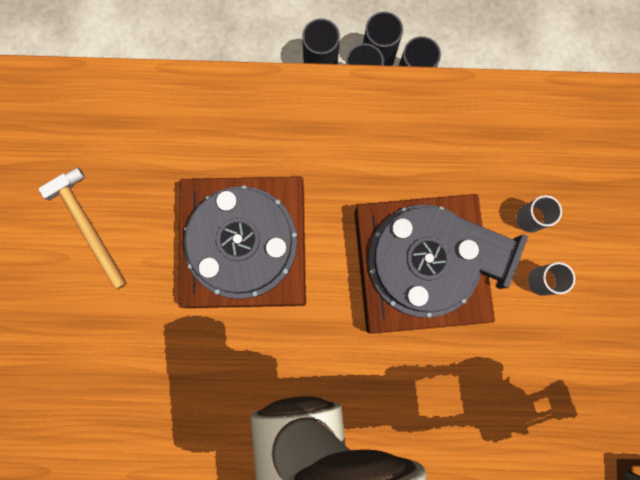

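View pics/scene0.png

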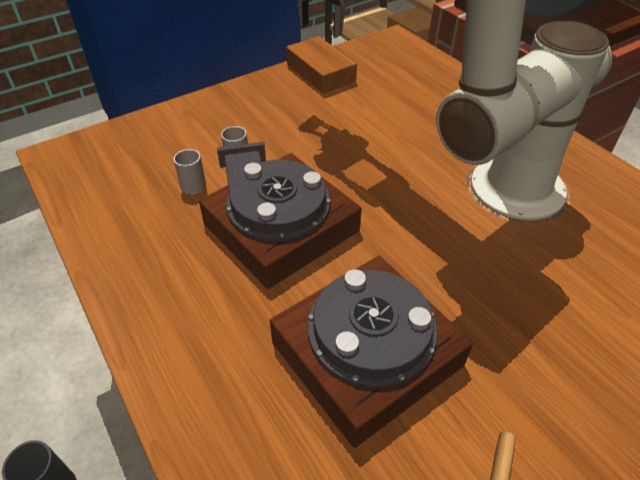

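The top view shows the spouted casing on the right, with pads at about (469,250), (418,296) and (402,229). The spout leaves to the right by (469,250), so that is pad1. Clockwise from there are pad2 at (418,296) and pad3 at (402,229). The scene view agrees: the spout is by the pad at (253,172). Next I'll refine the pad centres in both cameras and shut the fingers.

```bash
python3 - <<'E'
from h import *
guess=np.array([[.55,-.26],[.457,-.176],[.578,-.138]])
P={}
for cam in ("top","scene"):
    im=cv2.imread(f"pics/{cam}0.png"); d=np.load(f"{cam}0.npy")
    m=((im.min(2)>150)).astype(np.uint8)
    n,l,s,c=cv2.connectedComponentsWithStats(m)
    for k in range(1,n):
        if not 80<s[k,4]<900: continue
        y,x=np.where(l==k)
        z=np.median(d[l==k]); 
        w=np.array([world(cam,d,a,b,d[b,a]) for a,b in zip(x,y)])
        zt=np.median(w[:,2]); w=w[abs(w[:,2]-zt)<.006]; p=(w.max(0)+w.min(0))/2; 
        e=np.linalg.norm(guess-p[:2],axis=1)
        if e.min()<.04: P[cam,e.argmin()]=p; print(cam,e.argmin()+1,s[k,4],np.round(p,4),np.round(np.ptp(w,0),3),round(zt,4))
for cam in ("top","scene"):
    q=[P[cam,i] for i in range(3)]; print(cam,[round(np.linalg.norm((q[i]-q[i-1])[:2]),4) for i in range(3)],np.mean(q,0))
effector.clamp(10)
print(bot.current_time(),bot.current_position(),bot.current_orientation(),bot.current_wrist_force(),bot.current_opening())
E
```

```text
top 3 314 [ 0.5813 -0.143   0.1258] [0.035 0.035 0.011] 0.1262
top 1 315 [ 0.5452 -0.264   0.1256] [0.036 0.036 0.011] 0.1259
top 2 325 [ 0.4581 -0.1726  0.1255] [0.033 0.035 0.01 ] 0.126Traceback (most recent call last):
  File "<stdin>", line 12, in <module>
  File "h.py", line 4, in world
    i=imaging.camera_info(cam); K=i["mtx"]; T=np.array(i["pose"])
ValueError: time passes only in moves, steps and waits
```

```bash
python3 - <<'E'
from h import *
effector.clamp(10)
o=bot.current_orientation()
print(bot.current_time(),bot.current_position(),o,bot.current_opening())
p=[.5452,-.264]
bot.move_to([*p,.20],o)
bot.move_straight([*p,.145])
r=bot.move_straight([*p,.117],v=.02,stop_force=4)
print(r,bot.current_time(),bot.current_position(),bot.current_wrist_force())
bot.hold(.15); print(bot.current_wrist_force())
im,d=imaging.get_image("scene"); cv2.imwrite("pics/touch1.png",cv2.resize(im[80:280,130:430],None,fx=2.5,fy=2.5))
E
```

```text
1.8417 [ 0.19323623 -0.54155304  0.21460181] [-3.09555045e+00 -5.35794550e-01  3.27434593e-05] 0.0005171576035492608
True 4.9083 [ 0.54508967 -0.26392785  0.12666062] [-0.0653141   0.72784968  2.48654008]
[-0.64769139 -0.59437878  5.89451184]
```

View pics/touch1.png

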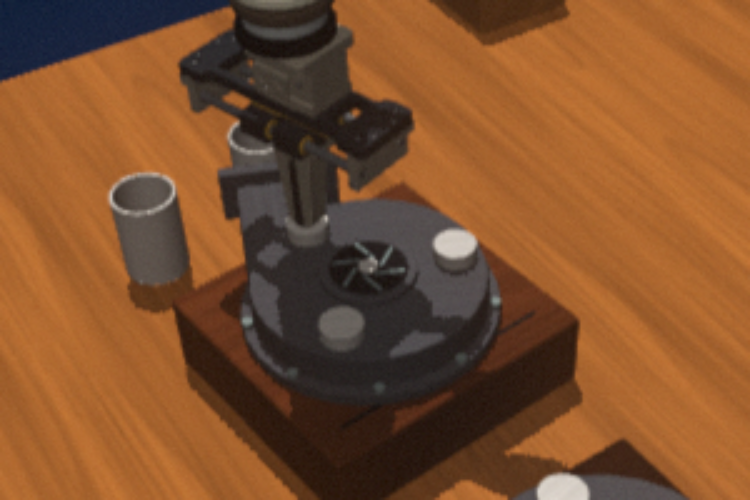

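The shut fingertips rest on pad1 by the spout, at about (307,228) in the crop. Contact came at z = 0.127 with about 6 N. Next are pads 2 and 3, then the retreat.

```bash
python3 - <<'E'
from h import *
prev=[.5452,-.264]
for p in ([.4581,-.1726],[.5813,-.143]):
    bot.move_straight([*prev,.17]); bot.move_straight([*p,.17]); bot.move_straight([*p,.145])
    bot.hold(.1); f0=bot.current_wrist_force()
    r=bot.move_straight([*p,.117],v=.02,stop_force=4)
    bot.hold(.15)
    print(r,bot.current_time(),bot.current_position(),f0,bot.current_wrist_force())
    prev=p
    if not r: break
bot.move_straight([*prev,.25])
# clear the view and check for any shift
bot.move_to([.3,-.45,.3],bot.current_orientation())
im,d=imaging.get_image("top"); cv2.imwrite("pics/end.png",im)
a=cv2.imread("pics/top0.png")
for g in ([469,250],[418,296],[402,229],[227,201],[276,247],[208,267]):
    out=[]
    for b in (a,im):
        w=(b[g[1]-16:g[1]+17,g[0]-16:g[0]+17].min(2)>150).astype(np.uint8)
        n,l,s,c=cv2.connectedComponentsWithStats(w); k=1+s[1:,4].argmax() if n>1 else 0; out.append(np.round(c[k]+g-16,1))
    print(g,*out)
print(bot.current_time(),bot.current_position(),bot.current_wrist_force())
E
```

```text
True 8.025 [ 0.45801828 -0.1725571   0.12661135] [ 0.40595211  0.09982884 -0.67345325] [-1.18793835  0.73613684  4.74727889]
True 10.9333 [ 0.58122586 -0.14296418  0.12666029] [-0.67042815 -0.23454942 -0.38801009] [0.4545041  0.34404308 4.66865923]
[469, 250] [468.5 249.3] [468.5 249.3]
[418, 296] [418.1 295.6] [418.1 295.6]
[402, 229] [402.4 227.8] [402.4 227.8]
[227, 201] [225.9 200.3] [225.9 200.3]
[276, 247] [275.7 247.1] [275.7 247. ]
[208, 267] [208.4 267.2] [208.4 267.2]
13.5083 [ 0.30086513 -0.44937026  0.29976856] [-0.13853798 -0.34414396 -0.26539973]
```

View pics/end.png

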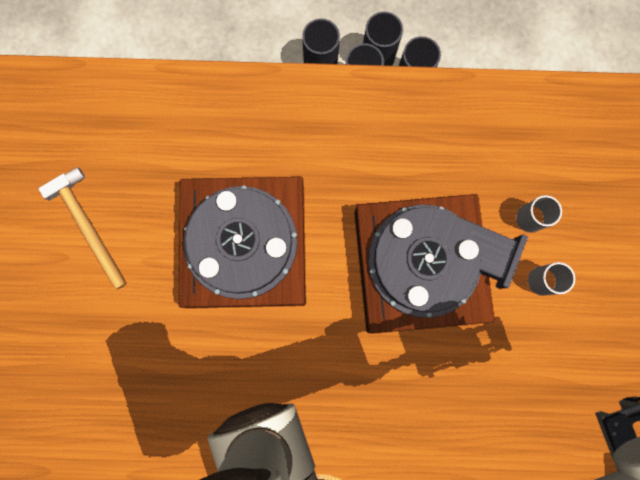

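The final picture shows the casing (pads at (469,249), (418,296) and (402,228)) and the cover unmoved, with the gripper off at lower right.

```bash
python3 -c "
from h import *
ticket.sign_off()"
```

```text
the job is handed in; nothing more can be done
```

I touched all three pads with the fingers shut, starting at the spout root and going clockwise, then handed the job in. The interface gives no verdict.

- **Touches:** contact came at z ≈ 0.1266 m on every pad, with about 5–6 N on the wrist. The pads measured about 126 mm apart in the top view, which matches the given spacing.
- **Nothing moved:** before and after top pictures show all six pads, on the casing and the cover, at the same pixels to within 0.1 px. I stayed well away from the cover.
- **Finish:** the fingers ended clear at z = 0.30 m, about 0.17 m above the pads. The arm's clock read 13.5 s at my last check.
- **Check that failed:** the scene-camera refinement of the pad centres stopped on an interface error. I used the top-camera centres instead; a scene picture taken during the first touch showed the fingertips on the right pad.

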